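# Clear the squaring corner and hold a bentwood frame in it

### The job

Clear the squaring corner: hang the arched carrying handle that stands in it over the bar of the drying rail, so that it straddles the bar, and let it go. Then bring the rectangular bentwood frame into the corner, flat on the bench with its long side along the long fence, and press it firmly against both fences at once. Finish while still holding it pressed there, do not let go, and leave the other things on the bench where they are.

Things in the scene. Friction and masses are not known exactly. Their poses are not given: they have to be found in the camera images.
- corner: Squaring corner: two low pale wooden fences, 22 mm tall, fixed to the bench at right angles (yaw differs). Origin at bench height where the inner faces meet. Its +x points out through the long fence, +y out through the short one; the pocket is at negative x and y, its floor is the bench. A frame fully home has its centre at x = -65, y = -90 mm in these axes.
- fence_long: The long fence, 30 x 240 x 22 mm, part of the corner, axes parallel to the corner's. Origin: centre of its underside, at (15, -120, 0) mm in the corner's axes; its inner face is its -x side.
- fence_short: The short fence, 150 x 30 x 22 mm, part of the corner, axes parallel to the corner's. Origin: centre of its underside, at (-75, 15, 0) mm in the corner's axes; its inner face is its -y side. Wood on wood has friction of about 0.5 to 0.7: a frame pressed on one fence drags along it, so a push towards the other fence must exceed that drag before it reaches it.
- frame: Loose dark bentwood frame, a rounded rectangle without bottom, lying flat right of the corner: 130 mm (its x) by 180 mm (its y) outside, 26 mm tall, upright walls 9 mm thick that can be pinched from above, outer corner radius 26 mm, 0.12 kg. Origin: centre of the opening, at the underside. z up; a half turn makes no difference. Its y starts within 0.6 rad of the long fence's y.
- handle: Loose pale bentwood handle, an upside-down U standing on its ends in the corner. Band 36 mm wide (along its x), 8 thick; legs at y = +-46, 84 clear between; underside of the arch 117 above the ends. On top a dark grip, 36 (x) by 50 (y), from 122 to 152 above the ends. 0.15 kg. Origin midway between the ends, at their underside; z up; half turn alike. Hung, the bar runs through along its x.
- rail: Fixed drying rail: a round wooden bar 16 mm in diameter along its y, between two square posts 165 mm tall whose inner faces are at y = +-117 mm; feet 110 mm long. Origin: on the bench below the middle of the bar. z up. Position and yaw differ each time; the bar runs roughly away from the robot.
- rail_mid (a point): Middle of the rail's bar, on its axis, 145 mm above the bench (bar top at 153 mm). A hung handle has its ends about 36 mm above the bench.
- glue_jar: Glass glue jar with white cap, 56 mm across, 75 mm tall. Bystander: it stays where it is. Origin: centre of its underside as built.
- sanding_block: Cork sanding block 60 x 100 x 32 mm. Bystander: it stays where it is. Origin: centre of its underside as built.
- brush: Glue brush lying on the bench. Bystander: it stays where it is. Origin: centre of its underside as built.
- mallet: Small wooden-headed mallet lying on the bench. Bystander: it stays where it is. Origin: centre of its underside as built.
- round_hoop: Small round bentwood hoop, 100 mm across, 24 mm tall, lying flat. Bystander: it stays where it is. Origin: centre of its underside as built.
- offcut: Pale wooden offcut 35 x 130 x 20 mm. Bystander: it stays where it is. Origin: centre of its underside as built.

How it is judged:
On the way:
1. the handle hangs on the bar of the rail, straddling it, let go and at rest (contact force between handle and rail above 0.4 N and height (world z) of handle above 0.015 m and angle between handle's own z axis and vertical below 0.35 rad and z of rail_mid in the frame of handle between 0.075 and 0.125 m and y of handle in the frame of rail between -0.115 and 0.115 m and x of handle in the frame of rail between -0.045 and 0.045 m and linear speed of handle below 0.05 m/s and contact force between handle and the fingers below 0.05 N and contact force between handle and the arm below 0.05 N), for 0.3 s.
At the end, for the whole second after the job is handed in: Frame flat, within 4 mm of fully home, square within 0.035 rad, still, touched by the robot and pressing on each fence with over 1 N; handle astride the bar between the posts, within 0.35 rad of upright, at rest, carried by the rail, not touched by the robot (all of step 1 and contact force between frame and fence_long above 1 N and contact force between frame and fence_short above 1 N and x of frame in the frame of corner between -0.069 and -0.061 m and y of frame in the frame of corner between -0.094 and -0.086 m and angle between the y axis of frame and the y axis of fence_long, either way round below 0.035 rad and angle between frame's own z axis and vertical below 0.04 rad and height (world z) of frame below 0.004 m and linear speed of frame below 0.02 m/s and (contact force between frame and the fingers above 1 N or contact force between frame and the arm above 1 N)); the arm keeps its last pose, push and grip.
It fails at once if one of the other things moved by more than 30 mm (distance of any of glue_jar, sanding_block, brush, mallet, round_hoop, offcut from where it was at the start of the episode above 0.03 m).
It also fails if it takes over 67 s, if anything falls off the work surface, if the arm or the gripper's body presses on something with over 40 N, if the wrist force passes 120 N, or if a joint passes its speed limit or range.

### The arm

A 6-joint arm with a two-finger parallel gripper is mounted at the origin on the work surface. World frame = base frame: x ahead of the robot, y to its left, z up, the work surface at z = 0. Lengths are in m, angles in rad, forces in N, time in s.
With the tool pointing down it reaches from about 0.35 to 0.725 m from the base axis. Payload 4.3 kg.
Tool frame: the origin (TCP) lies between the finger pads; the fingertips stand 14 mm ahead of it and the grasp point (between the pads) lies 5 mm behind it; z points along the fingers, y is the direction in which the jaws open and shut (so a half turn about z gives the same grasp; the last joint's range is limited). The gripper opens to 85 mm and grips with 20 to 120 N. Pads are 22 mm wide; open, the fingers measure 114 mm over their backs; the gripper's body (76 mm by 85 mm) begins 54 mm behind the grasp point. The pads swing forward as they close: fully open they stand 13 mm farther back than shut.
Start: joints at [-1.274, 0.377, 0.081, 1.274, 0, 1.46], TCP at [0.228, -0.528, 0.245] pointing down, gripper open.
Joint ranges: [-2.72, 2.72], [-0.84, 1.66], [-1.02, 1.22], [-1.77, 2.12], [-1.37, 1.28], [-3.14, 3.14]. Speed limits (rad/s): [2.57, 2.57, 3.14, 3.14, 3.14, 3.14].

### API

Orientations are given as a unit quaternion [x, y, z, w].
In Python, from cell import robot, viewer gives the robot as it stands. The module is installed in compiled form; this text tells all that it offers. Calls block until the motion is done:
- robot.move_pose(position, orientation): joint-space move of the TCP to a pose.
- robot.line_to(position, orientation=None, speed=0.15, contact_N=None): straight line of the TCP; orientation=None keeps the orientation; speed is the mean speed in m/s. With contact_N (N) it stops when the force on the tool has changed by that much, and returns True; else False.
- robot.move_joints(angles): joint-space move.
- robot.release() and robot.grasp(): open the fingers fully, or close them until they stop; the grip force is fixed at half the most.
- robot.hold(seconds).
- robot.solve_ik(position, orientation): joint angles nearest the present ones, or None.
- viewer.get_image(name): name is "scene" or "side" or "wrist"; returns (picture, depth): 384x512x3 uint8, red, green, blue; 384x512 float32, m along the optical axis (not along the pixel's ray), 0 where there is no reading.
- viewer.camera_info(name): a dict with "mtx" (3x3 intrinsics, pixels), "R" (3x3) and "t" (3): a world point X has camera coordinates R X + t; the wrist camera has in their place "tool_from_camera" (4x4, takes a point from camera to tool coordinates, whose origin is the TCP and whose axes are the flange's). Camera axes: x right, y down, z forward; pixel columns grow to the right and rows downward; lengths in m; the calibration is good to about 2 mm. A picture is of the moment at which its call begins: read the wrist's pose just before it. camera_info takes no time and is no camera call.
A pose or a line that the arm cannot do raises robot.Unreachable and nothing moves.
- robot.finish_job(): hands the job in, once; it reports no verdict.
Trained networks look in the newest picture that a camera, given by its name, has taken for a name from the list of things; names that differ only in an ending like _2 or _b are one class to them, and where a whole thing is asked for, a point or a joint stands for the part that bears it (a point fixed in the world has none). Each returns a list of dicts, best first, with "score" (0 to 1); they miss things now and then, are a little off and sometimes report something else, mostly with a low value. They report only what shows in the picture. A call takes as long as a camera call.
- viewer.masks_of(camera, query): "mask" (384x512 bool, what is visible of it) and "position" ([column, row] in pixels, amid what is visible of it).
Readings, each from a call of its own:
- robot.current_time(): time.
- robot.current_joint_pos(): joint angles.
- robot.current_qd(): joint speeds.
- robot.current_tau(): joint torques, N m.
- robot.current_ee_pos(): TCP position.
- robot.current_ee_rot(): TCP orientation.
- robot.current_wrist_force(): force on the tool from outside, world axes, zero at the start.
- robot.current_ft_torque(): the same for the moment, N m.
- robot.current_opening(): finger opening in m.
Only numpy, scipy, OpenCV 4.12 (cv2) and the standard library are available. Lean on these libraries where they do the work, as an engineer would, in place of code of your own. Each camera call takes 0.05 s, during which the arm holds its last target. There are 200 camera calls.

## Working session

There is one attempt and no reset: what is moved stays moved. The work goes in short steps, each a Python script; the robot and the scene stay as the last script left them, time stands still between calls to the robot, and variables do not carry over. Pictures are saved under pics/ and viewed, about 8 in all and at most 12, crops included, and the job is handed in when it is done.

```bash
mkdir -p pics; cat > h.py <<'E'
import numpy as np, cv2
from cell import robot, viewer
from scipy.spatial.transform import Rotation as Ro
def cloud(name, mask=None, d=None):
    c=viewer.camera_info(name); K=np.array(c["mtx"])
    v,u=np.nonzero((d>0)&(mask if mask is not None else True))
    z=d[v,u]; P=np.stack([(u-K[0,2])/K[0,0]*z,(v-K[1,2])/K[1,1]*z,z],1)
    return (P-np.array(c["t"]))@np.array(c["R"])
def down(yaw): # tool z down, tool y (jaw) along direction yaw+90deg
    return (Ro.from_euler('z',yaw)*Ro.from_euler('x',np.pi)).as_quat()
E
python3 - <<'E'
from h import *
out=[]
for n in ("scene","side"):
    im,d=viewer.get_image(n)
    np.savez(f"{n}.npz",im=im,d=d)
    cv2.imwrite(f"pics/{n}0.png",im[...,::-1])
    for q in ("corner","fence_long","fence_short","frame","handle","rail","sanding_block","glue_jar","brush","mallet","round_hoop","offcut"):
        r=viewer.masks_of(n,q)
        if r:
            P=cloud(n,r[0]["mask"],d); m=r[0]["mask"]; np.save(f"m_{n}_{q}.npy",m)
            print(n,q,round(r[0]["score"],2),np.round(r[0]["position"]),len(P),np.percentile(P,[2,50,98],axis=0).round(3).tolist())
        else: print(n,q,None)
print(robot.current_ee_pos(),robot.current_ee_rot(),robot.current_time(), robot.current_joint_pos())
E
```

```text
scene corner 0.83 [332. 209.] 1490 [[0.535, 0.053, 0.0], [0.643, 0.217, 0.021], [0.673, 0.33, 0.026]]
scene fence_long 0.87 [311. 220.] 945 [[0.621, 0.05, 0.004], [0.648, 0.159, 0.021], [0.674, 0.279, 0.026]]
scene fence_short 0.84 [337. 179.] 427 [[0.511, 0.29, 0.002], [0.587, 0.308, 0.021], [0.647, 0.336, 0.026]]
scene frame 0.72 [219. 219.] 1449 [[0.49, -0.158, -0.001], [0.562, -0.069, 0.02], [0.62, 0.021, 0.029]]
scene handle 0.98 [309. 168.] 898 [[0.501, 0.17, 0.0], [0.553, 0.201, 0.097], [0.568, 0.268, 0.153]]
scene rail 0.81 [ 91. 259.] 2193 [[0.433, -0.497, 0.001], [0.535, -0.396, 0.129], [0.592, -0.23, 0.166]]
scene sanding_block 0.67 [278. 287.] 1154 [[0.734, -0.108, 0.001], [0.772, -0.061, 0.031], [0.801, -0.007, 0.035]]
scene glue_jar 0.78 [157. 192.] 473 [[0.321, -0.204, 0.009], [0.356, -0.182, 0.054], [0.367, -0.156, 0.078]]
scene brush 0.85 [271. 153.] 513 [[0.33, 0.087, 0.002], [0.371, 0.191, 0.018], [0.407, 0.259, 0.023]]
scene mallet 0.92 [201. 346.] 1842 [[0.653, -0.361, -0.0], [0.796, -0.282, 0.024], [0.883, -0.213, 0.028]]
scene round_hoop 0.93 [334. 148.] 376 [[
[... 928 characters left out ...]
.] 328 [[0.318, -0.187, 0.005], [0.344, -0.157, 0.046], [0.367, -0.147, 0.076]]
side brush 0.76 [311. 268.] 682 [[0.326, 0.091, -0.001], [0.373, 0.208, 0.017], [0.409, 0.269, 0.021]]
side mallet 0.88 [209. 169.] 478 [[0.65, -0.35, 0.002], [0.778, -0.28, 0.019], [0.883, -0.203, 0.027]]
side round_hoop 0.63 [280. 325.] 817 [[0.388, 0.376, 0.001], [0.435, 0.429, 0.019], [0.48, 0.472, 0.025]]
side offcut 0.91 [167. 241.] 336 [[0.754, 0.08, 0.007], [0.788, 0.148, 0.019], [0.826, 0.197, 0.022]]
[ 0.22751041 -0.52811778  0.24533268] [ 9.79388745e-01  2.01984364e-01 -7.57966384e-07  5.38790632e-05] 1.3 [-1.27432478e+00  3.77297639e-01  8.10050524e-02  1.27439659e+00
 -1.15258686e-05  1.46050062e+00]
```

View pics/scene0.png

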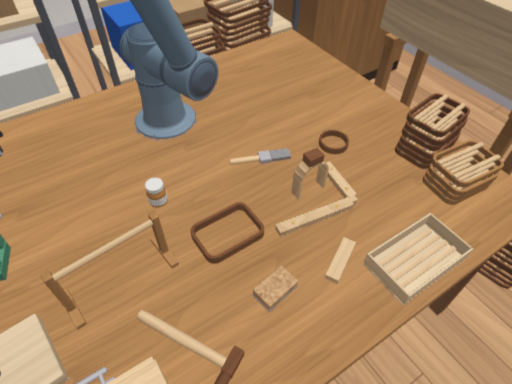

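View pics/side0.png

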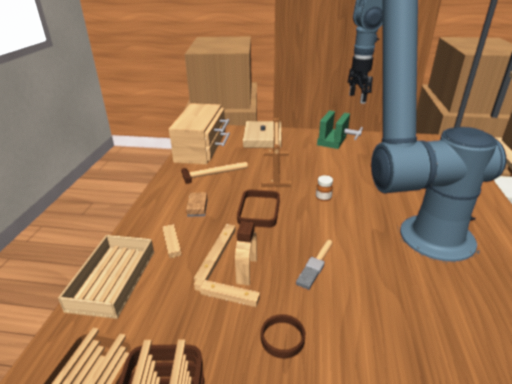

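```bash
cat > fit.py <<'E'
from h import *
D={n:np.load(f"{n}.npz")["d"] for n in ("scene","side")}
def C(n,q,lo,hi):
    P=cloud(n,np.load(f"m_{n}_{q}.npy"),D[n]); return P[(P[:,2]>lo)&(P[:,2]<hi)]
def rect(P):
    (c,s,a)=cv2.minAreaRect((P[:,:2]*1000).astype(np.float32)); return np.round(c,1),np.round(s,1),round(a,1)
for n in D:
    for q,lo,hi in(("fence_long",.017,.03),("fence_short",.017,.03),("frame",.018,.035),("handle",.128,.16),("handle",.1,.12),("handle",.005,.1)):
        P=C(n,q,lo,hi); print(n,q,lo,len(P),rect(P),np.median(P[:,2]).round(4))
        if 'handle'!=q: 
            v=cv2.fitLine((P[:,:2]*1000).astype(np.float32),cv2.DIST_HUBER,0,.01,.01).ravel(); print('  line ang',np.degrees(np.arctan2(v[1],v[0])).round(2),v[2:])
# rail from scene
P=cloud("scene",None,D["scene"])
P=P[(P[:,0]>.3)&(P[:,0]<.75)&(P[:,1]<-.15)&(P[:,1]>-.6)]
T=P[(P[:,2]>.159)&(P[:,2]<.172)]; B=P[(P[:,2]>.135)&(P[:,2]<.158)]
print("tops",len(T),rect(T)); 
lab=cv2.kmeans((T[:,:2]*1000).astype(np.float32),2,None,(3,50,.1),5,cv2.KMEANS_PP_CENTERS)
for k in 0,1:
    t=T[lab[1].ravel()==k]; print(len(t),rect(t))
v=cv2.fitLine((B[:,:2]*1000).astype(np.float32),cv2.DIST_HUBER,0,.01,.01).ravel(); print('bar',len(B),rect(B),np.degrees(np.arctan2(v[1],v[0])),v, B[:,2].max())
F=P[(P[:,2]>.004)&(P[:,2]<.03)];print('feet',len(F),rect(F))
E
python3 fit.py
python3 - <<'E'
import cv2
a=cv2.imread('pics/scene0.png')
b=cv2.imread('pics/side0.png')
cv2.imwrite('pics/crop1.png',cv2.hconcat([cv2.resize(a[130:300,20:210],(760,680))[:600,:400],cv2.resize(b[170:320,180:300],None,fx=3.3,fy=3.3)[:600,:400].copy() if 0 else cv2.resize(b[170:320,180:300],(400,600))]))
E
```

```text
scene fence_long 0.017 737 (array([644.7, 166.3]), array([239.1,  32.8]), 82.2) 0.0221
  line ang 81.7 [646.2191  162.61954]
scene fence_short 0.017 340 (array([575.3, 314.7]), array([ 32.2, 150.8]), 81.0) 0.0221
  line ang -12.1 [580.7227 313.9959]
scene frame 0.018 780 (array([554.9, -67.6]), array([133.1, 181.3]), 1.1) 0.0255
  line ang -64.6 [564.43445  -74.663445]
scene handle 0.128 246 (array([550.1, 218.2]), array([48.1, 34.6]), 89.1) 0.1503
scene handle 0.1 139 (array([548.5, 217.7]), array([84.4, 37.5]), 85.5) 0.1132
scene handle 0.005 431 (array([547.3, 219.8]), array([100.9,  40.6]), 87.6) 0.0533
side fence_long 0.017 618 (array([646.7, 172. ]), array([244.9,  31.8]), 81.1) 0.0213
  line ang 81.04 [647.1566  180.88873]
side fence_short 0.017 570 (array([577.7, 318.1]), array([ 32.5, 149.5]), 82.7) 0.0213
  line ang -7.64 [575.9753  319.11337]
side frame 0.018 394 (array([556.2, -66.2]), array([129.7, 185.6]), 1.0) 0.0245
  line ang -85.25 [554.91144 -49.90567]
side handle 0.128 283 (array([548.7, 224.6]), array([51.9, 35. ]), 86.7) 0.1498
side handle 0.1 179 (array([549.4, 227. ]), array([81.3, 35.8]), 87.0) 0.1111
side handle 0.005 563 (array([549.5, 224.8]), array([101.3,  36.5]), 86.9) 0.0538
tops 164 (array([ 527.7, -364.7]), array([ 22.4, 269.8]), 5.9)
96 (array([ 540.6, -489.8]), array([22.3, 18.2]), 6.1)
68 (array([ 515.2, -239.4]), array([21.3, 17.8]), 8.8)
bar 926 (array([ 529.8, -364.6]), array([ 20.7, 269.7]), 5.8) -83.81179 [ 1.0779467e-01 -9.9417317e-01  5.3298743e+02 -3.7349442e+02] 0.15786472811070637
feet 1981 (array([ 525.9, -375.2]), array([451.2, 447.7]), 89.7)
```

```bash
cat > plan.py <<'E'
from h import *
r=np.radians
# tool y (jaw) world direction angle = yaw-90deg
for name,p,jaws in (("hgr",(.5495,.222,.140),(-2.7,177.3)),("hup",(.5495,.222,.33),(-2.7,177.3)),
  ("rup",(.528,-.365,.35),(96,-84)),("rdn",(.528,-.365,.176),(96,-84)),
  ("frm",(.4949,-.068,.016),(1,-179)),("fhome",(.507,.220,.016),(-8.4,171.6))):
    for j in jaws:
        q=robot.solve_ik(list(p),list(down(r(j+90)))); print(name,j,None if q is None else np.round(q,2))
E
python3 plan.py
```

```text
hgr -2.7 [ 0.28  0.46 -0.07  1.04  0.    1.89]
hgr 177.3 [ 0.28  0.46 -0.07  1.04  0.   -1.25]
hup -2.7 [0.28 0.42 0.36 1.51 0.   1.89]
hup 177.3 [ 0.28  0.42  0.36  1.51  0.   -1.25]
rup 96 [-0.7   0.55  0.63  1.65  0.   -0.81]
rup -84 [-0.7   0.55  0.63  1.65  0.    2.33]
rdn 96 [-0.7   0.54  0.16  1.19  0.   -0.81]
rdn -84 [-0.7   0.54  0.16  1.19  0.    2.33]
frm 1 [-0.26  0.43 -0.5   0.65  0.    1.29]
frm -179 [-0.26  0.43 -0.5   0.65  0.   -1.85]
fhome -8.4 [ 0.29  0.51 -0.35  0.71  0.    2.01]
fhome 171.6 [ 0.29  0.51 -0.35  0.71  0.   -1.13]
```

View pics/crop1.png

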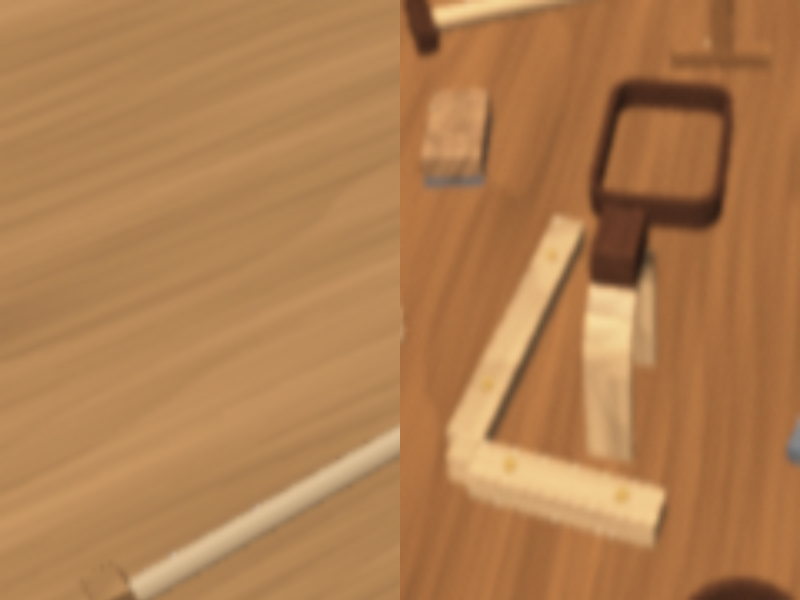

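```bash
python3 - <<'E'
from h import *
r=np.radians
o=list(down(r(87.3)))
robot.move_pose([.5495,.222,.25],o)
robot.line_to([.5495,.222,.140],o,speed=.1)
robot.grasp(); print("open",robot.current_opening(),robot.current_wrist_force())
robot.line_to([.5495,.222,.33],o,speed=.12)
print("open",robot.current_opening(),robot.current_wrist_force(),robot.current_time())
robot.move_pose([.528,-.365,.36],list(down(r(6))))
print(robot.current_ee_pos(),robot.current_opening(),robot.current_time())
im,d=viewer.get_image("scene"); cv2.imwrite("pics/s1.png",im[100:384,0:380,::-1])
c=viewer.masks_of("scene","handle")
np.save("d1.npy",d)
if c:
    P=cloud("scene",c[0]["mask"],d); print(c[0]["score"],np.percentile(P,[2,50,98],axis=0).round(3))
E
```

```text
open 0.03495563888892547 [0.63134489 0.52271304 2.95028514]
open 0.03492426426646381 [-0.60280119 -0.06149307 -0.97820155] 7.675
[ 0.52860532 -0.36390242  0.36011253] 0.03512761463391991 9.7833
0.66 [[ 0.484 -0.384  0.222]
 [ 0.561 -0.361  0.325]
 [ 0.578 -0.341  0.373]]
```

View pics/s1.png

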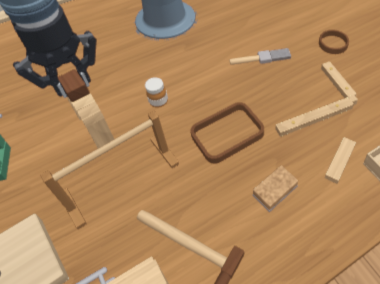

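Handle is held at about (85,105) above the bar, legs spanning x 0.484–0.578 around the bar at x≈0.528. Lower it until contact.

```bash
python3 - <<'E'
from h import *
o=list(down(np.radians(6)))
robot.line_to([.528,-.365,.20],o,speed=.12)
f0=robot.current_wrist_force()
c=robot.line_to([.528,-.365,.168],o,speed=.03,contact_N=3)
print(c,robot.current_ee_pos(),robot.current_wrist_force()-f0)
p=list(robot.current_ee_pos())
robot.release(); robot.hold(.3)
robot.line_to([.528,-.365,.30],o,speed=.12)
robot.hold(.3)
print(robot.current_time(),robot.current_opening())
im,d=viewer.get_image("scene"); cv2.imwrite("pics/s2.png",cv2.resize(im[180:330,20:220,::-1],None,fx=3,fy=3))
c=viewer.masks_of("scene","handle")
if c:
    P=cloud("scene",c[0]["mask"],d); print(c[0]["score"],np.percentile(P,[2,50,98],axis=0).round(3))
    T=P[P[:,2]>.175]; print(T.mean(0),len(T),cv2.minAreaRect((T[:,:2]*1000).astype(np.float32)))
# refit the frame
c=viewer.masks_of("scene","frame"); P=cloud("scene",c[0]["mask"],d);P=P[(P[:,2]>.018)&(P[:,2]<.035)]; print(c[0]["score"],cv2.minAreaRect((P[:,:2]*1000).astype(np.float32)))
E
```

```text
True [ 0.52778976 -0.3648373   0.1760532 ] [-1.56696407 -0.1682919   5.24659323]
14.475 0.0853687009272259
0.86 [[ 0.491 -0.384  0.041]
 [ 0.559 -0.362  0.147]
 [ 0.585 -0.343  0.19 ]]
[ 0.52885211 -0.36405122  0.18602382] 366 ((523.6546020507812, -364.19696044921875), (53.70684814453125, 35.923011779785156), 5.5775532722473145)
0.96 ((553.820556640625, -68.03278350830078), (134.40748596191406, 180.8375244140625), 0.6416642665863037)
```

View pics/s2.png

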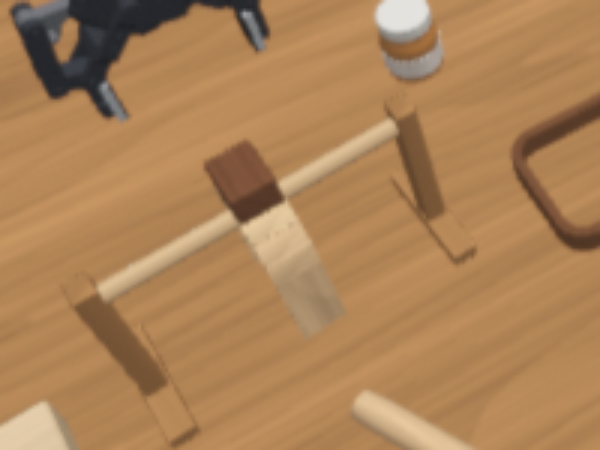

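Handle hangs astride the bar (grip at crop (243,180)), upright and centred. Now the frame.

```bash
cat >> h.py <<'E'
yc=np.radians(-8.4); Rc=np.array([[np.cos(yc),-np.sin(yc)],[np.sin(yc),np.cos(yc)]]); C0=np.array([.6484,.2899])
def cw(x,y,z): # corner -> world
    return [*(C0+Rc@[x,y]),z]
def toc(p): return Rc.T@(np.array(p)[:2]-C0)
E
python3 - <<'E'
from h import *
r=np.radians; yf=r(.9)
g=np.array([.5548,-.0673])+np.array([np.cos(yf),np.sin(yf)])*-.0605
o=list(down(yf+np.pi/2)); oc=list(down(yc+np.pi/2))
robot.move_pose([*g,.12],o)
robot.line_to([*g,.035],o,speed=.12)
f0=robot.current_wrist_force()
print(robot.line_to([*g,.017],o,speed=.05,contact_N=8),robot.current_ee_pos())
robot.grasp(); print(robot.current_opening(),robot.current_wrist_force(),robot.current_ee_pos())
robot.line_to([*g,.060],o,speed=.08)
print(robot.current_opening(),robot.current_wrist_force())
robot.line_to(cw(-.0605-.065-.02,-.09-.025,.060),oc,speed=.15)
print(robot.current_opening(),robot.current_time())
for n in("scene","side"):
    im,d=viewer.get_image(n); cv2.imwrite(f"pics/f_{n}.png",cv2.resize(im[130:330,180:400,::-1],None,fx=2.7,fy=2.7))
    c=viewer.masks_of(n,"frame")
    if c:
        P=cloud(n,c[0]["mask"],d); print(c[0]["score"],len(P),np.percentile(P,[2,50,98],axis=0).round(3).tolist(),cv2.minAreaRect((P[P[:,2]>.04,:2]*1000).astype(np.float32)))
E
```

```text
False [ 0.49388682 -0.06809862  0.0166516 ]
0.007790402735935175 [-0.98017938  0.54316129  3.15988824] [ 0.49451853 -0.06829227  0.01725038]
0.008084241378093833 [ 0.32159875 -0.44473839 -1.09119435]
0.007502502196320384 20.6
0.94 1085 [[0.478, 0.094, 0.042], [0.566, 0.174, 0.062], [0.619, 0.278, 0.072]] ((546.1055297851562, 187.4288330078125), (182.38516235351562, 133.5953826904297), 81.14865112304688)
0.83 842 [[0.489, 0.101, 0.044], [0.578, 0.264, 0.062], [0.616, 0.283, 0.07]] ((548.6187744140625, 190.48806762695312), (180.11343383789062, 130.44195556640625), 81.72828674316406)
```

View pics/f_scene.png

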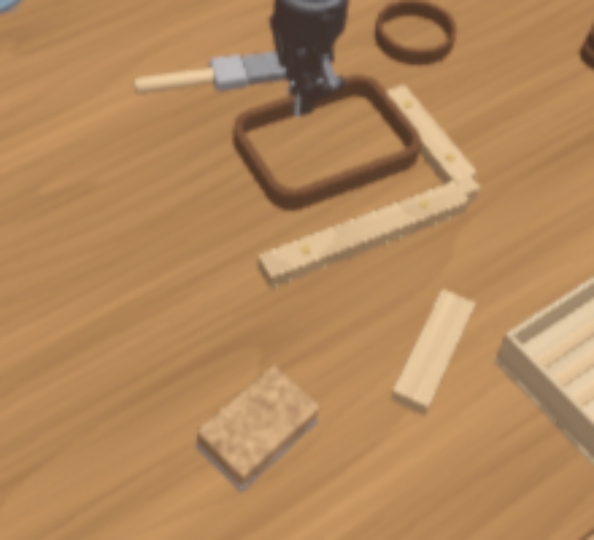

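Frame held level and square over the pocket (centre at about crop (325,150)), clear of both fences. Lower and press.

```bash
python3 - <<'E'
from h import *
def st(m,f0):
    f=robot.current_wrist_force()-f0; p=robot.current_ee_pos()
    print(m,"corner f",(Rc.T@f[:2]).round(1),round(f[2],1),"tcp",(toc(p)*1000).round(1),round(p[2]*1000,1),"open",round(robot.current_opening(),4),robot.current_time())
X,Y=-.1455,-.115
f0=robot.current_wrist_force()
robot.line_to(cw(X,Y,.022),speed=.1)
robot.line_to(cw(X,Y,.0165),speed=.03); st("down",f0)
print(robot.line_to(cw(X,-.078,.0165),speed=.03,contact_N=8)); st("y",f0)
y=toc(robot.current_ee_pos())[1]
print(robot.line_to(cw(-.115,y,.0165),speed=.03,contact_N=12)); st("x",f0)
robot.hold(.3); st("hold",f0)
E
```

```text
down corner f [1.2 2.4] 2.4 tcp [-144.4 -114.5] 17.3 open 0.0078 21.6667
True
y corner f [2.2 1. ] 4.4 tcp [-144.5 -113.6] 17.2 open 0.0077 22.025
True
x corner f [0.4 0.8] 4.7 tcp [-144.5 -113.6] 17.3 open 0.0078 22.3417
hold corner f [-0.9  1.4] 5.9 tcp [-144.5 -113.6] 17.3 open 0.0081 22.6417
```

```bash
cat >> h.py <<'E'
Z=.0175
def F(): 
    fs=[]
    for _ in range(4): robot.hold(.03); fs.append(robot.current_wrist_force())
    f=np.mean(fs,0); return np.array([*(Rc.T@f[:2]),f[2]])
def go(x,y,m=""):
    robot.line_to(cw(x,y,Z),speed=.03); f=F(); p=robot.current_ee_pos()
    print(m,"cmd",round(x*1e3,1),round(y*1e3,1),"tcp",(toc(p)*1e3).round(1),round(p[2]*1e3,1),"F",f.round(1),round(robot.current_time(),1)); return f
E
python3 - <<'E'
from h import *
x,y=-.1445,-.1135
go(x,y)
y=-.100; go(x,y,"y")
while y<-.08:
    y+=.003; f=go(x,y,"y")
    if f[1]<-7: break
E
```

```text
cmd -144.5 -113.5 tcp [-144.5 -113.6] 17.3 F [0.3 0.2 0.9] 23.0
y cmd -144.5 -100.0 tcp [-144.6  -99.9] 17.4 F [ 0.1  0.3 -0.2] 23.8
y cmd -144.5 -97.0 tcp [-144.5  -97. ] 17.5 F [-0.5 -0.2  0.1] 24.1
y cmd -144.5 -94.0 tcp [-144.5  -93.9] 17.5 F [ 0.2 -0.1 -0.8] 24.5
y cmd -144.5 -91.0 tcp [-144.4  -90.9] 17.5 F [ 0.1  0.5 -0.2] 24.9
y cmd -144.5 -88.0 tcp [-144.8  -89.4] 17.4 F [-0.7 -5.   1.7] 25.3
y cmd -144.5 -85.0 tcp [-145.2  -89.2] 17.3 F [ -0.6 -13.4   5.8] 25.7
```

```bash
python3 - <<'E'
from h import *
x,y=-.1445,-.0895
go(x,y)
x=-.130; go(x,y,"x")
while x<-.11:
    x+=.003; f=go(x,y,"x")
    if f[0]<-10: break
for _ in range(4):
    y+=.003; f=go(x,y,"y")
    if f[1]<-14: break
x+=.002; go(x,y,"x")
E
```

```text
cmd -144.5 -89.5 tcp [-144.6  -89.5] 17.4 F [-0.6 -2.1  0.7] 26.1
x cmd -130.0 -89.5 tcp [-130.   -89.6] 17.4 F [-1.6 -2.6 -0. ] 26.9
x cmd -127.0 -89.5 tcp [-127.   -89.6] 17.4 F [-2.3 -3.   0.1] 27.3
x cmd -124.0 -89.5 tcp [-125.2  -89.6] 17.3 F [-4.8 -2.5  1.7] 27.6
x cmd -121.0 -89.5 tcp [-125.1  -89.6] 17.3 F [-12.5  -1.9   9.2] 28.0
y cmd -121.0 -86.5 tcp [-125.1  -89.6] 17.2 F [-12.  -10.9  13. ] 28.4
y cmd -121.0 -83.5 tcp [-125.1  -89.4] 17.2 F [-11.6 -19.3  16.3] 28.8
x cmd -119.0 -83.5 tcp [-125.1  -89.4] 17.2 F [-16.5 -18.7  20.9] 29.2
```

```bash
python3 - <<'E'
import h
from h import *
for z in (.0195,.0215): 
    h.Z=z; f=go(-.119,-.0835,f"z{z}")
    if f[2]<8: break
f=go(-.119,-.0815,"y"); robot.hold(.5); print(F(),robot.current_opening(),robot.current_ft_torque())
for n in("scene","side"):
    im,d=viewer.get_image(n); cv2.imwrite(f"pics/e_{n}.png",cv2.resize(im[130:330,180:400,::-1],None,fx=2.7,fy=2.7))
    for q,lo,hi in(("frame",.018,.035),("handle",.17,.21),("fence_long",.017,.03)):
        c=viewer.masks_of(n,q)
        if c:
            P=cloud(n,c[0]["mask"],d); P=P[(P[:,2]>lo)&(P[:,2]<hi)]
            R=cv2.minAreaRect((P[:,:2]*1000).astype(np.float32)); print(n,q,round(c[0]["score"],2),len(P),np.round(R[0],1),np.round(R[1],1),round(R[2],2),"corner",(toc(np.array(R[0])/1e3)*1e3).round(1),P[:,2].max().round(3))
E
```

```text
z0.0195 cmd -119.0 -83.5 tcp [-125.1  -89.4] 17.4 F [-11.9 -16.4   6.8] 29.6
y cmd -119.0 -81.5 tcp [-125.1  -89.3] 17.3 F [-11.1 -21.5   9. ] 29.9
[-11.34306623 -21.28791772   9.09227376] 0.008004540484187693 [-3.25499779  2.23525808  0.02161252]
scene frame 0.58 587 [570.2 212.4] [188.1 134.8] 80.59 corner [-66.  -88.1] 0.031
scene handle 0.45 4 [545.6 240.3] [0.2 9.4] 30.11 corner [-94.4 -64.1] 0.181
scene fence_long 0.92 782 [644.2 168.6] [241.8  34.1] 81.27 corner [  13.5 -120.6] 0.029
side frame 0.91 525 [574.7 213.8] [181.9 134.1] 83.69 corner [-61.8 -86.1] 0.029
side fence_long 0.66 548 [645.1 173.1] [236.7  34. ] 81.15 corner [  13.8 -116.1] 0.027
```

View pics/e_side.png

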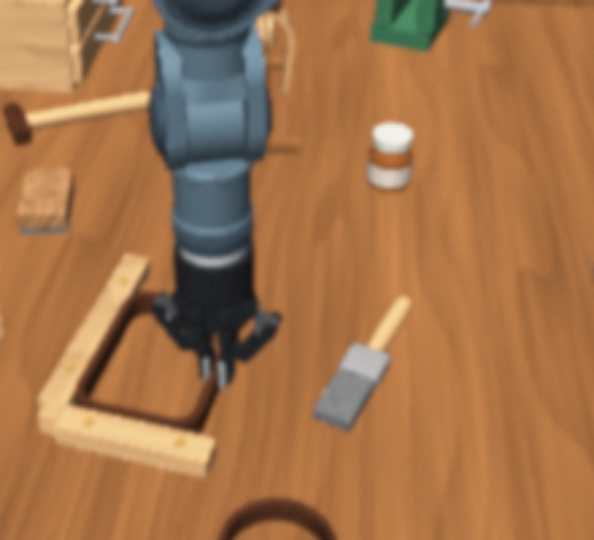

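View pics/e_scene.png

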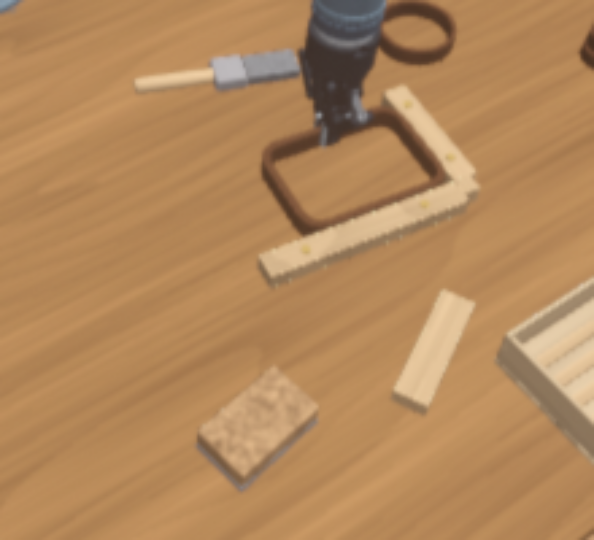

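```bash
python3 - <<'E'
import h
from h import *
h.Z=.0205; go(-.1165,-.0815,"x"); go(-.1165,-.0805,"y")
h.Z=.0213; go(-.1145,-.0805,"x"); f=go(-.1145,-.0798,"y")
robot.hold(.5); print(F(),robot.current_opening(),robot.current_ee_rot(),down(yc+np.pi/2))
im,d=viewer.get_image("scene")
for q,lo in(("frame",.018),("handle",.0)):
    for c in viewer.masks_of("scene",q)[:2]:
        P=cloud("scene",c["mask"],d); print(q,c["score"],np.percentile(P,[2,50,98],axis=0).round(3).tolist())
P=cloud("scene",None,d); T=P[(P[:,2]>.175)&(P[:,2]<.2)&(P[:,1]<-.3)&(P[:,1]>-.43)&(abs(P[:,0]-.53)<.08)]; print("grip pts",len(T),T.mean(0))
E
```

```text
x cmd -116.5 -81.5 tcp [-125.   -89.4] 17.4 F [-15.2 -20.4   7.8] 31.4
y cmd -116.5 -80.5 tcp [-125.1  -89.3] 17.4 F [-14.6 -23.1   9. ] 31.7
x cmd -114.5 -80.5 tcp [-125.   -89.3] 17.4 F [-18.1 -21.7   7.7] 32.1
y cmd -114.5 -79.8 tcp [-125.1  -89.3] 17.4 F [-17.8 -23.6   8.6] 32.5
[-18.59101753 -23.31149807   8.58910228] 0.007707223171756971 [ 0.75762424  0.65252368 -0.01475539 -0.00080106] [7.56995056e-01 6.53420604e-01 4.00104726e-17 4.63525786e-17]
frame 0.83 [[0.501, 0.116, 0.0], [0.569, 0.188, 0.024], [0.639, 0.299, 0.03]]
handle 0.87 [[0.493, -0.383, 0.043], [0.56, -0.362, 0.147], [0.585, -0.342, 0.19]]
grip pts 363 [ 0.52876773 -0.36405512  0.18628433]
```

```bash
cat > tilt.py <<'E'
from h import *
ax=Ro.from_quat(robot.current_ee_rot()).as_matrix()[:,2]; print("tool z in corner axes",(Rc.T@ax[:2]).round(4))
for n in("scene","side"):
    im,d=viewer.get_image(n); c=viewer.masks_of(n,"frame"); m=cv2.erode(c[0]["mask"].astype(np.uint8),np.ones((2,2)))>0
    P=cloud(n,m,d); q=(P[:,:2]-C0)@Rc
    k=(P[:,2]>.019)&(P[:,2]<.035)
    for it in range(4):
        A=np.c_[q[k]-[-.065,-.09],np.ones(k.sum())]; s=np.linalg.lstsq(A,P[k,2],rcond=None)[0]
        res=P[:,2]-np.c_[q-[-.065,-.09],np.ones(len(q))]@s; k=(abs(res)<.003)&(P[:,2]>.017)
    print(n,k.sum(),"slopes",s.round(4))
    bench=cloud(n,None,d); qb=(bench[:,:2]-C0)@Rc; b=(abs(qb[:,0]+.065)<.045)&(abs(qb[:,1]+.09)<.07)&(abs(bench[:,2])<.01)
    s=np.linalg.lstsq(np.c_[qb[b],np.ones(b.sum())],bench[b,2],rcond=None)[0]; print(" bench",b.sum(),s.round(4),bench[b,2].mean())
E
python3 tilt.py
```

```text
tool z in corner axes [-0.0205 -0.0213]
scene 321 slopes [ 0.0019 -0.0049  0.0258]
 bench 954 [-0.0017  0.0006  0.0003] 0.0003893970799417713
side 239 slopes [-0.0017  0.0019  0.0248]
 bench 835 [0.0045 0.0046 0.    ] -0.0006298308532745482
```

Frame is flat (slopes below 0.005, top at 25–26 mm). A little more push in x to balance, then hand in.

```bash
python3 - <<'E'
import h
from h import *
h.Z=.0218; go(-.1125,-.0798,"x")
robot.hold(1.0); print(F(),robot.current_qd().round(4) if hasattr(robot.current_qd(),'round') else robot.current_qd(), (toc(robot.current_ee_pos())*1e3).round(2))
robot.finish_job()
E
```

```text
x cmd -112.5 -79.8 tcp [-125.   -89.4] 17.4 F [-20.9 -22.5   9.2] 33.9
[-21.16585324 -22.61508345   9.46593278] [-0.0006 -0.0011 -0.0013 -0.0007 -0.0008  0.0007] [-125.02  -89.33]
the job is handed in; nothing more can be done
```

The handle hangs on the rail and the frame is pressed into the corner. I handed the job in at about 34 s with the frame still gripped and under push. The hand-in reports no verdict.

**Handle:** I lifted it out by its grip and lowered it over the middle of the bar. I felt contact at the expected height, let go and backed off. The last picture shows it upright and centred, with the grip top at about 0.19 m, and the arm was well away from it.

**Frame:** I pinched it by the inner long wall, carried it level into the pocket and set it down. I then pushed it against the short fence and next the long fence, raising both pushes in turn.

| Check at the end | Result |
|---|---|
| Push at the wrist | about 21 N towards the long fence and 23 N towards the short one, 9 N downwards |
| TCP from expected home | within 0.7 mm (-125.0, -89.3 against -125.5, -90 mm in the corner's axes) |
| Tilt of the frame's top, measured just before the last push | under 0.005, top at 25–26 mm |
| Joint speeds | about zero |

**Checks that disagreed or are uncertain:**
- **First press:** my first contact-stopped push tripped early, before the frame reached a fence. I redid it in small force-monitored steps.
- **Frame position by camera:** the two cameras differed by about 4 mm and 3° on the frame's pose in the corner. I therefore relied on the hard stops, the TCP position and the pictures showing the frame flush.
- **Force on each fence:** I could only read the total push at the wrist, so the share reaching each fence after friction was not measured directly.
- **Bystanders:** I judged them by eye only, from the pictures. None of those that show appear to have moved, and nothing touched them that I could tell.

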